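# Lock down the housing and hold its spindle at the gauge height

### The arm

A 6-joint arm with a two-finger parallel gripper is mounted at the origin on the work surface. World frame = base frame: x ahead of the robot, y to its left, z up, the work surface at z = 0. Lengths are in m, angles in rad, forces in N, time in s.
With the tool pointing down it reaches from about 0.35 to 0.875 m from the base axis. Payload 15.5 kg.
Tool frame: the origin (TCP) lies midway between the tips of the shut fingers; the grasp point (between the pads) lies 19 mm behind it; z points along the fingers, y is the direction in which the jaws open and shut (so a half turn about z gives the same grasp; the last joint's range is limited). The gripper opens to 85 mm and grips with 20 to 120 N. Pads are 22 mm wide; open, the fingers measure 114 mm over their backs; the gripper's body (76 mm by 85 mm) begins 54 mm behind the grasp point. The pads swing forward as they close: fully open they stand 13 mm farther back than shut.
Start: joints at [-1.367, 0.494, 1.345, -0, 1.302, -0.096], TCP at [0.185, -0.597, 0.231] pointing down, gripper open.
Joint ranges: [-2.91, 2.91], [-0.82, 2.16], [0.22, 2.67], [-1.22, 4.37], [0.12, 2.79], [-3.08, 3.08]. Speed limits (rad/s): [1.89, 1.89, 2.57, 3.01, 3.01, 3.01].

### API

Orientations are given as a unit quaternion [w, x, y, z].
In Python, from cell import sense, optics, robot, models gives the robot as it stands.
- The arm moves only by the shell command python3 -m inch 'ROWS' [OPENING]. ROWS is JSON, a list of rows, each a list of 2 entries, a list of its own where there are three numbers: the shift along the tool's x, y, z in m, then the turn about the tool's z in rad. A call has 1 to 5 rows; each row shifts and turns the commanded pose from where the row before left it, along the tool's axes as they then stand; what a row does not reach is not made up. A row lasts 1/12 s, in which the tool goes at most 41.7 mm and 7.16 degrees, less where a joint would pass 70% of its speed; a pose out of reach is approached as far as the arm can. A call with a gripper value outside its range is refused whole. OPENING is the finger opening in m, from 0 to 0.0854, set as the call begins (- or left out, the last holds). The fingers move at their own pace and stop on an object; the grip force is fixed at half the most. Time passes only in rows, so rows that do not move let the fingers close. It gives the time, the measured TCP pose, the force and the opening at its end, in the units of the state.
- sense(): the state, without advancing time (a new reading comes with each control period).
- optics.grab_frame(name): name is "side" or "top" or "wrist"; returns a dict with "frame" (400x640x3 uint8, red, green, blue), "z_map" (400x640 float32, m along the optical axis (not along the pixel's ray), 0 where there is no reading), "intrinsics" (3x3 intrinsics, pixels), "extrinsics" (4x4, takes a point from world to camera coordinates); the wrist camera has in their place "hand_eye" (4x4, takes a point from camera to tool coordinates, whose origin is the TCP and whose axes are the flange's). Camera axes: x right, y up, looking along -z (the intrinsics and any distortion apply to the point x, -y, -z); pixel columns grow to the right and rows downward; lengths in m; the calibration is good to about 2 mm. A picture is of the moment at which its call begins: read the wrist's pose just before it.
- robot.job_done(): hands the job in, once; it reports no verdict.
Trained networks look in a picture, given as the dict that the camera call returned (one of the last four; its "shot" number tells which), for a name from the list of things; names that differ only in an ending like _2 or _b are one class to them, and where a whole thing is asked for, a point or a joint stands for the part that bears it (a point fixed in the world has none). Each returns a list of dicts, best first, with "score" (0 to 1); they miss things now and then, are a little off and sometimes report something else, mostly with a low value. They report only what shows in the picture. A call takes as long as a camera call.
- models.outline_of(query, picture): "mask" (400x640 bool, what is visible of it) and "box" ([centre column, centre row, width, height] in pixels, round what is visible of it).
The state is a dict: "t": time; "joint_positions": joint angles; "joint_vel": joint speeds; "tau": joint torques, N m; "ee_pos": TCP position; "eef_rot": TCP orientation; "ft_force": force on the tool from outside, world axes, zero at the start; "ft_torque": the same for the moment, N m; "width": opening from 0.0 (shut) to 1.0 (fully open).
Only numpy, scipy, OpenCV 4.12 (cv2) and the standard library are available. Lean on these libraries where they do the work, as an engineer would, in place of code of your own. Each camera call takes 0.05 s, during which the arm holds its last target.

### The job

Swing the fixture's flat retaining bar shut until it rests fully in its catch, so that the grey housing cannot lift; then grip the spindle by its handle and draw it straight up, partway out of its bore, without levering it hard against the bore, until the underside of its collar is level with the upper edge of the pointer on the height post. Do not pull the spindle right out, and leave the other things on the bench alone. Finish while still holding the spindle there, upright and still.

Things in the scene. Friction and masses are not known exactly. Their poses are not given: they have to be found in the camera images.
- fixture: Fixed steel plate 260 (x) x 200 (y) x 12 mm on the bench. Origin: centre of its underside; x points away from the robot, y left (turned up to 0.3 rad). In its frame, mm: housing about (0, 0) between four locator strips 10 mm tall; bar hinge (85, 40); round height post, 10 thick, top 125 above the bench, (0, -78).
- latch (a joint): Flat steel retaining bar, 14 mm wide, 8 mm thick (30 to 38 mm above the bench), turning level about an upright hinge. Rad: 0 = shut at its stop, along the fixture's x axis over the housing's foot, end in the catch; grows (max 1.5) as it swings out to the fixture's +y side, clockwise from above. Light friction (about 0.5 N at the knob) keeps it where left.
- latch_knob (a point): Middle of the gripped part of the bar's upright black round knob, 180 mm from the hinge: 18 mm in diameter, from 50 to 88 mm over the bench (a thinner neck below it); this point is 72 mm over the bench. Shut, it lies at (-95, 40) mm in the fixture's frame.
- latch_hinge (a point): Upright hinge axis of the bar, 34 mm over the bench.
- catch (a point): Middle of the catch, where the shut bar lies: dark steel fork open to the fixture's +y, 16 mm long in x, its lip 47 mm above the bench; at (-68, 40) mm in the fixture's frame
- housing: Loose grey housing, 0.7 kg: foot 100 x 100 x 14 mm, square tower 56 x 56 mm, 62 mm tall in all, its top 74 mm over the bench, with an upright 17 mm bore right through. It stands on the fixture's plate with 2 mm of play between the locator strips. Origin at the centre of its underside, on the bore's axis.
- bore_mouth (a point): Centre of the bore's mouth in the top face of the housing.
- spindle: Loose steel spindle, 0.19 kg, standing in the bore. Origin: centre of its foot, z up its axis. Round shank 16 mm in diameter, 58 mm long; collar 28 mm in diameter, 6 mm thick (underside at 58 mm), at first resting on the housing; round handle 18 mm in diameter from 64 to 104 mm, its top at first 120 mm over the bench. Let go, it slides back down.
- spindle_collar (a point): Centre of the underside of the spindle's collar.
- pointer_tip (a point): Middle of the upper edge of the pointer's tip: level steel blade 10 mm wide, 4 mm thick, on a dark 22 mm clamp on the height post (clamp top 2 mm above the blade). It points at the spindle from the fixture's -y side, ending 46 mm from its axis. Its height varies: 22 to 36 mm above the housing's top face.
- pinion: Bystander, not part of the job: steel pinion gear, 42 mm across and 24 mm tall, on the fixture's plate at its far right corner. Origin under its centre.
- bearing: Bystander, not part of the job: steel bearing ring, 52 mm across and 15 mm tall, on the bench right of the fixture. Origin under its centre.
- wrench: Bystander, not part of the job: flat wrench 160 mm long, on the bench right of the fixture. Origin under its centre.
- tray: Bystander, not part of the job: grey open parts tray 150 x 110 x 35 mm, at the right of the bench. Origin under its centre.
- oil: Bystander, not part of the job: white bottle, 60 mm across and 130 mm tall, at the left of the bench. Origin under its centre.
- cup: Bystander, not part of the job: steel cup, 76 mm across and 85 mm tall, at the right of the bench. Origin under its centre.
- flange: Bystander, not part of the job: aluminium flange, 90 mm across and 32 mm tall, at the left of the bench. Origin under its centre.

How it is judged:
By the outcome, as a careful person would: the job done as asked, in the order asked, and still so for the second after the job is handed in, while the arm keeps its last pose, push and grip.
It also fails if it takes over 46 s, if anything falls off the work surface, if the arm or the gripper's body presses on something with over 40 N, if the wrist force passes 120 N, or if a joint passes its speed limit or range.

## Working session

There is one attempt and no reset: what is moved stays moved. The work goes in short steps, Python scripts to look and compute and a shell command to move; the robot and the scene stay as the last step left them, time stands still between calls to the robot, and variables do not carry over. Pictures are saved under pics/ and viewed, and the job is handed in when it is done.

```bash
ls; mkdir -p pics; python3 - <<'E'
from cell import sense, optics, robot, models
import cv2,numpy as np
s=sense();print({k:np.round(v,4).tolist() for k,v in s.items()})
for n in("top","side"):
    p=optics.grab_frame(n);cv2.imwrite(f"pics/{n}0.png",p["frame"][:,:,::-1]);np.savez(f"{n}0.npz",**{k:v for k,v in p.items()})
    print(n,p["intrinsics"],p["extrinsics"].round(3),p.keys())
E
```

```text
pics
{'t': 0.0, 'joint_positions': [-1.3665, 0.4942, 1.3462, 0.0, 1.3025, -0.0955], 'joint_vel': [0.0002, 0.0001, 0.0007, -0.0005, 0.0008, -0.0006], 'tau': [0.0045, -88.217, -38.3862, -0.0002, 0.0101, 0.0], 'ee_pos': [0.1845, -0.5968, 0.2307], 'eef_rot': [-0.0006, 0.9888, 0.1493, -0.0], 'ft_force': [-0.2711, -0.0319, 0.6103], 'ft_torque': [0.0378, 0.038, -0.0262], 'width': 1.0021}
top [[426.06326504   0.         315.93741832]
 [  0.         426.06326504 203.32369011]
 [  0.           0.           1.        ]] [[-0.02  -0.999 -0.028  0.023]
 [ 0.995 -0.023  0.102 -0.546]
 [-0.102 -0.026  0.994 -1.326]
 [ 0.     0.     0.     1.   ]] dict_keys(['frame', 'z_map', 'intrinsics', 'extrinsics', 'shot'])
side [[413.46063303   0.         307.1237855 ]
 [  0.         413.46063303 195.98745807]
 [  0.           0.           1.        ]] [[ 0.957 -0.29  -0.006 -0.509]
 [ 0.206  0.668  0.715 -0.179]
 [-0.203 -0.686  0.699 -1.059]
 [ 0.     0.     0.     1.   ]] dict_keys(['frame', 'z_map', 'intrinsics', 'extrinsics', 'shot'])
```

View pics/top0.png

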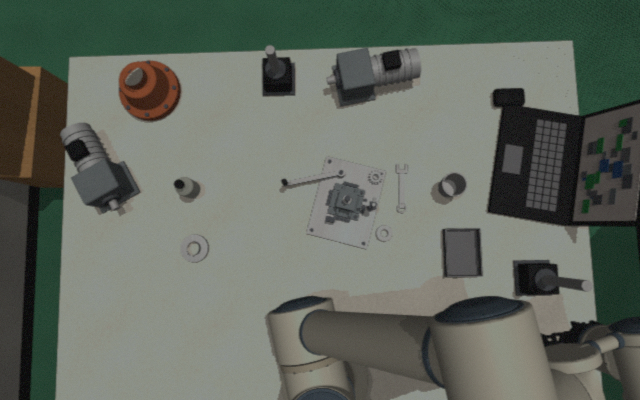

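View pics/side0.png

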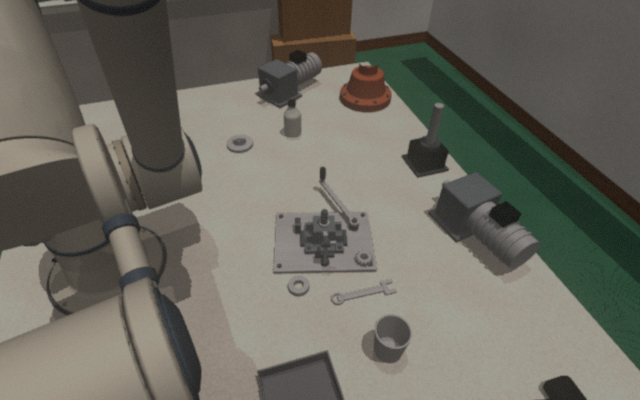

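The top view shows the fixture at about (345,200), the open bar from its hinge at (341,174) to its black knob at (284,182), and the spindle at (347,200). In the side view the knob is at (322,173). Next I'll measure these.

```bash
cat > h.py <<'E'
from cell import sense, optics, robot, models
import cv2,numpy as np
from scipy.spatial.transform import Rotation as R
def snap(n,name=None):
    s=sense();p=optics.grab_frame(n)
    if n=="wrist":
        q=np.array(s["eef_rot"]);T=np.eye(4);T[:3,:3]=R.from_quat(q[[1,2,3,0]]).as_matrix();T[:3,3]=s["ee_pos"]
        p["c2w"]=T@np.array(p["hand_eye"])
    else: p["c2w"]=np.linalg.inv(p["extrinsics"])
    if name: cv2.imwrite(f"pics/{name}.png",p["frame"][:,:,::-1])
    return p
def pts(p,m):
    v,u=np.nonzero(m&(p["z_map"]>0));z=p["z_map"][v,u]
    return back(p,u,v,z)
def back(p,u,v,z):
    K=p["intrinsics"];u,v,z=map(np.asarray,(u,v,z))
    c=np.stack([(u-K[0,2])/K[0,0]*z,-(v-K[1,2])/K[1,1]*z,-z],-1)
    return c@p["c2w"][:3,:3].T+p["c2w"][:3,3]
def onplane(p,u,v,h):
    # intersect pixel ray with z=h
    a=p["c2w"][:3,3];d=back(p,u,v,1.0)-a
    return a+d*(h-a[2])/d[2]
def proj(p,X):
    T=np.linalg.inv(p["c2w"]);c=T[:3,:3]@np.asarray(X)+T[:3,3];K=p["intrinsics"]
    return K[0,0]*c[0]/-c[2]+K[0,2],-K[1,1]*c[1]/-c[2]+K[1,2]
E
python3 - <<'E'
from h import *
for n in("top","side"):
    p=snap(n)
    for q in("latch_knob","spindle","housing","fixture","pointer_tip","latch"):
        r=models.outline_of(q,p)
        for d in r[:2]:
            P=pts(p,d["mask"]);print(n,q,round(d["score"],2),np.round(d["box"],1),d["mask"].sum(),"med",np.median(P,0).round(4),"min",P.min(0).round(3),"max",P.max(0).round(3))
            if q=="fixture":
                L=P[(P[:,2]<.02)];print("rect",cv2.minAreaRect((L[:,:2]*1000).astype(np.float32)))
E
```

```text
top latch_knob 0.75 [310.  177.9  66.   18.1] 367 med [0.627  0.0187 0.0382] min [ 0.603 -0.08  -0.006] max [0.655 0.128 0.092]
top spindle 0.7 [462.5 253.8  42.2  57.7] 1931 med [ 0.3828 -0.4464  0.0056] min [ 0.309 -0.512 -0.007] max [ 0.463 -0.385  0.041]
top housing 0.9 [345.2 202.4  37.8  34.2] 883 med [ 0.5465 -0.0801  0.0287] min [ 0.497 -0.14   0.006] max [ 0.608 -0.023  0.086]
top fixture 0.94 [332.5 203.4 102.6  94.9] 4262 med [ 0.5486 -0.0739  0.0131] min [ 0.399 -0.211 -0.008] max [0.7   0.125 0.131]
rect ((566.43798828125, -28.721878051757812), (321.950439453125, 269.724609375), 74.8963623046875)
top latch 0.8 [311.4 176.9  62.6  18.4] 355 med [0.628  0.0183 0.0384] min [ 0.603 -0.081 -0.004] max [0.656 0.125 0.092]
top latch 0.69 [346.2 199.6  11.3   7.1] 50 med [ 0.5474 -0.0828  0.1162] min [ 0.54  -0.095  0.076] max [ 0.557 -0.073  0.126]
side latch_knob 0.62 [339.1 197.9  36.3  57.9] 404 med [0.6256 0.0214 0.0376] min [ 0.603 -0.084  0.001] max [0.656 0.21  0.091]
side spindle 0.56 [325.  236.6  41.7  35.1] 1066 med [ 0.537  -0.1046  0.0389] min [ 0.491 -0.174  0.009] max [0.609 0.005 0.099]
side spindle 0.53 [323.4 218.4   6.5  13.1] 100 med [ 0.5483 -0.0912  0.0952] min [ 0.54  -0.099  0.076] max [ 0.558 -0.077  0.122]
side fixture 0.89 [323.2 222.7 106.5 105.6] 4415 med [ 0.5305 -0.1021  0.0117] min [ 0.401 -0.215 -0.004] max [0.698 0.12  0.124]
rect ((552.565673828125, -78.14144897460938), (218.58575439453125, 259.4700012207031), 74.27777099609375)
side pointer_tip 0.47 [328.  240.7  15.3   9.2] 72 med [ 0.5306 -0.167   0.0975] min [ 0.518 -0.174  0.088] max [ 0.55  -0.156  0.102]
side latch 0.72 [339.1 199.8  42.4  54.7] 382 med [0.6283 0.02   0.0372] min [ 0.603 -0.084 -0.004] max [0.661 0.12  0.091]
side latch 0.43 [298.2 285.   23.5  21.4] 331 med [ 0.4486 -0.2099  0.013 ] min [ 0.423 -0.23  -0.004] max [ 0.473 -0.177  0.018]
```

```bash
cat >> h.py <<'E'
def pose():
    s=sense();q=np.array(s["eef_rot"]);M=R.from_quat(q[[1,2,3,0]]).as_matrix()
    return np.array(s["ee_pos"]),np.arctan2(M[1,0],M[0,0]),M,s
def rel(target,theta=None):
    "tool-frame shift and turn to reach target (world), tool-x heading theta"
    p,th,M,s=pose();d=M.T@(np.array(target)-p)
    t=0 if theta is None else -((theta-th+np.pi)%(2*np.pi)-np.pi)
    print("at",p.round(4),"th",round(th,4),"tilt",M[:2,2].round(4),"shift",d.round(4),"norm",np.linalg.norm(d).round(4),"turn",round(t,4),"t",round(s["t"],2))
E
python3 - <<'E'
from h import *
p=optics.grab_frame("wrist");print(p["hand_eye"].round(4),p["intrinsics"])
p=snap("top")
for n in ("top","side"):
    p=snap(n);d=models.outline_of("latch",p)[0];P=pts(p,d["mask"]);k=P[P[:,2]>.06];print(n,len(k),k.mean(0),k.min(0),k.max(0))
    b=P[(P[:,2]>.03)&(P[:,2]<.042)];print(cv2.fitLine((b[:,:2]).astype(np.float32),cv2.DIST_HUBER,0,.001,.001).ravel())
rel([0.58,-0.02,0.36],0.6)
E
```

```text
[[-3.000e-04  9.474e-01  3.202e-01  8.150e-02]
 [ 1.000e+00  3.000e-04  2.000e-04  3.000e-04]
 [ 1.000e-04  3.202e-01 -9.474e-01 -1.425e-01]
 [ 0.000e+00  0.000e+00  0.000e+00  1.000e+00]] [[327.43104619   0.         312.62261346]
 [  0.         327.43104619 200.26156609]
 [  0.           0.           1.        ]]
top 31 [0.6091589  0.10775122 0.08405404] [0.60166546 0.09955041 0.06338976] [0.61797774 0.11543959 0.0955385 ]
[ 0.18466103 -0.9828023   0.63258916 -0.00982474]
side 51 [0.6095602  0.10256241 0.07615186] [0.60288238 0.09742312 0.06099788] [0.61795512 0.11402912 0.08939356]
[ 0.1742664  -0.98469853  0.6284345   0.00460485]
at [ 0.1846 -0.5971  0.2313] th 0.2998 tilt [0. 0.] shift [ 0.5482 -0.4346 -0.1287] norm 0.7113 turn -0.3002 t 1.1
```

```bash
python3 -m inch '[[[0.030,-0.0267,-0.0035],0],[[0.030,-0.0267,-0.0035],0],[[0.030,-0.0267,-0.0035],0],[[0.030,-0.0267,-0.0035],0],[[0.030,-0.0267,-0.0035],0]]'
python3 -m inch '[[[0.030,-0.0267,-0.0035],0],[[0.030,-0.0267,-0.0035],0],[[0.030,-0.0267,-0.0035],0],[[0.030,-0.0267,-0.0035],0],[[0.030,-0.0267,-0.0035],0]]'
python3 -m inch '[[[0.030,-0.0267,-0.0035],0],[[0.030,-0.0267,-0.0035],0],[[0.030,-0.0267,-0.0035],0],[[0.030,-0.0267,-0.0035],0],[[0.030,-0.0267,-0.0035],0]]'
python3 -m inch '[[[0.030,-0.0267,-0.0035],0],[[0.030,-0.0267,-0.0035],0],[[0.030,-0.0267,-0.0035],0],[[0.030,-0.0267,-0.0035],0],[[0.030,-0.0267,-0.0035],0]]'
python3 -m inch '[[[0,0,0],-0.12],[[0,0,0],-0.12],[[0,0,0],-0.12],[[0,0,0],-0.12],[[0,0,0],-0.12]]'
python3 -m inch '[[[0,0,0],-0.12],[[0,0,0],-0.12],[[0,0,0],-0.12],[[0,0,0],-0.12],[[0,0,0],-0.12]]'
python3 -m inch '[[[0,0,0],-0.12],[[0,0,0],-0.12],[[0,0,0],0]]'
```

```text
t: 1.52
ee_pos: [0.289, -0.4236, 0.249]
eef_rot: [0.0, 0.989, 0.149, 0.0]
ft_force: [1.6, -0.7, -0.6]
width: 1.004
t: 1.93
ee_pos: [0.393, -0.2517, 0.2667]
eef_rot: [0.0, 0.989, 0.149, 0.0]
ft_force: [1.9, -0.3, 0.8]
width: 0.998
t: 2.35
ee_pos: [0.4969, -0.0796, 0.2842]
eef_rot: [0.0, 0.989, 0.149, 0.0]
ft_force: [0.4, -1.2, 0.2]
width: 1.001
t: 2.77
ee_pos: [0.6008, 0.0923, 0.3016]
eef_rot: [0.0, 0.989, 0.149, 0.0]
ft_force: [1.1, -0.7, 0.4]
width: 0.995
t: 3.18
ee_pos: [0.6001, 0.0904, 0.3012]
eef_rot: [-0.0, 0.899, 0.438, -0.0]
ft_force: [0.0, -0.1, -0.8]
width: 1.0
t: 3.6
ee_pos: [0.6001, 0.0902, 0.3013]
eef_rot: [-0.0, 0.73, 0.684, -0.0]
ft_force: [-0.8, -0.2, 1.2]
width: 0.995
t: 3.85
ee_pos: [0.6001, 0.0903, 0.3013]
eef_rot: [-0.0, 0.642, 0.766, -0.0]
ft_force: [-0.6, -0.6, 0.6]
width: 1.0
```

```bash
python3 - <<'E'
from h import *
p=snap("wrist","w1");rel([0.6,0.09,0.30],1.757)
np.savez("w1.npz",z=p["z_map"],c2w=p["c2w"],K=p["intrinsics"])
for q in("latch_knob","spindle","housing","fixture","pointer_tip","latch"):
    for d in models.outline_of(q,p)[:2]:
        P=pts(p,d["mask"]);print(q,round(d["score"],2),np.round(d["box"],1),d["mask"].sum(),"med",np.median(P,0).round(4),"min",P.min(0).round(3),"max",P.max(0).round(3))
E
```

```text
at [0.6001 0.0902 0.3013] th 1.738 tilt [0. 0.] shift [-0.0002 -0.0001  0.0013] norm 0.0013 turn -0.019 t 3.9
latch_knob 0.74 [325.2 210.8  22.7 141.6] 1729 med [0.6256 0.0267 0.0381] min [ 0.602 -0.096 -0.001] max [0.66  0.118 0.09 ]
spindle 0.97 [250.7 297.5  22.9  38.7] 588 med [ 0.5514 -0.0778  0.0979] min [ 0.536 -0.1    0.073] max [ 0.564 -0.07   0.121]
housing 0.66 [261.1 269.6  88.6  85.5] 4180 med [ 0.5538 -0.062   0.0379] min [ 0.495 -0.152  0.01 ] max [ 0.61  -0.023  0.076]
fixture 0.78 [264.2 250.8 217.  224.4] 15797 med [ 0.5642 -0.0396  0.0123] min [ 0.395 -0.215 -0.002] max [0.701 0.118 0.321]
fixture 0.58 [261.8 268.9  83.4  84. ] 4064 med [ 0.5534 -0.0621  0.0388] min [ 0.494 -0.152  0.012] max [ 0.61  -0.023  0.076]
pointer_tip 0.62 [230.6 339.8  24.9  30. ] 387 med [ 0.5345 -0.1521  0.0979] min [ 0.517 -0.266 -0.   ] max [ 0.552 -0.128  0.106]
pointer_tip 0.52 [301.8 328.8  25.2  24.1] 636 med [ 0.626  -0.1724  0.0252] min [ 0.604 -0.223 -0.001] max [ 0.65  -0.157  0.035]
latch 0.92 [325.2 210.8  20.5 144. ] 1713 med [0.6257 0.0262 0.0381] min [ 0.602 -0.082 -0.002] max [0.66  0.118 0.09 ]
```

View pics/w1.png

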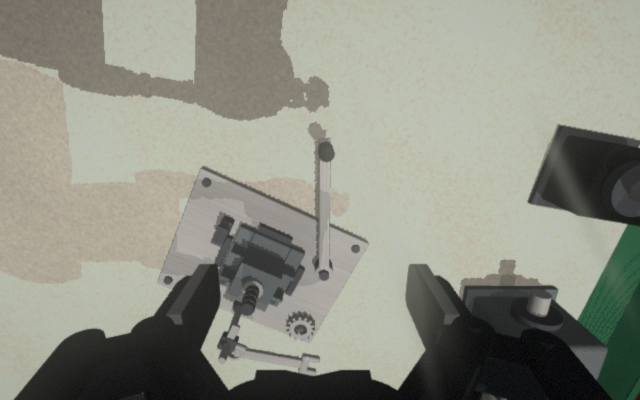

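The wrist view shows the knob at (325,151), the hinge at (323,270), the spindle handle at (250,297) and the pointer and clamp near (230,340). Nothing blocks the bar's arc to the catch at about (225,222). Next I'll fit the geometry.

```bash
python3 - <<'E'
from h import *
p=snap("wrist")
d=models.outline_of("latch",p)[0];P=pts(p,d["mask"])
k=P[(P[:,2]>.08)&(P[:,2]<.095)];print("knob top",len(k),k.mean(0),k.min(0),k.max(0), cv2.minEnclosingCircle((k[:,:2]*1000).astype(np.float32)))
k=P[(P[:,2]>.055)];print("knob all",len(k),k.min(0),k.max(0))
b=P[(P[:,2]>.033)&(P[:,2]<.042)];l=cv2.fitLine((b[:,:2]).astype(np.float32),cv2.DIST_HUBER,0,.001,.001).ravel();print("bar",l,np.arctan2(l[1],l[0]),b.min(0),b.max(0))
d=models.outline_of("fixture",p)[0];P=pts(p,d["mask"]);L=P[(P[:,2]>.009)&(P[:,2]<.016)]
for it in range(1):
    print("plate",len(L),cv2.minAreaRect((L[:,:2]*1000).astype(np.float32)),np.median(L[:,2]))
d=models.outline_of("spindle",p)[0];P=pts(p,d["mask"]);t=P[P[:,2]>.116];print("sp top",len(t),t.mean(0),t.min(0),t.max(0),cv2.minEnclosingCircle((t[:,:2]*1000).astype(np.float32)))
A=pts(p,np.ones((400,640),bool));
for lo,hi in((.07,.078),(.088,.11)):
    B=A[(A[:,2]>lo)&(A[:,2]<hi)&(A[:,0]>.48)&(A[:,0]<.62)&(A[:,1]>-.19)&(A[:,1]<-.03)]
    print(lo,len(B),np.median(B,0),B.min(0),B.max(0),cv2.minAreaRect((B[:,:2]*1000).astype(np.float32)))
E
```

```text
knob top 213 [0.61077802 0.1082522  0.08734708] [0.60239811 0.09938579 0.08032845] [0.61986072 0.11632459 0.09073301] ((611.0447998046875, 107.58122253417969), 8.896300315856934)
knob all 262 [0.60239811 0.09938579 0.05562348] [0.61986072 0.11646538 0.09073301]
bar [ 0.1800542  -0.9836567   0.62599903  0.02136347] -1.3897548 [ 0.60285823 -0.08229424  0.03318068] [0.65571126 0.11840083 0.04195416]
plate 12078 ((550.3905029296875, -84.76541137695312), (200.64602661132812, 259.9670715332031), 74.2029037475586) 0.012012641833196946
sp top 166 [ 0.55095485 -0.08285846  0.11954153] [ 0.54234883 -0.09218399  0.11611392] [ 0.55941728 -0.07500946  0.12197464] ((550.9168701171875, -83.8736801147461), 8.878511428833008)
0.07 1223 [ 0.55276587 -0.07577055  0.07401121] [ 0.51674227 -0.15763296  0.07023076] [ 0.58498396 -0.04997235  0.07787406] ((544.2735595703125, -107.7564697265625), (106.50238800048828, 56.03116226196289), 74.45282745361328)
0.088 619 [ 0.53744715 -0.14841022  0.09816229] [ 0.51676329 -0.17123623  0.08812109] [ 0.55989994 -0.07429833  0.10978319] ((546.4019165039062, -123.9593505859375), (98.36821746826172, 35.923736572265625), 74.41320037841797)
```

```bash
python3 -m inch '[[[0.0022,0.0020,0.0353],-0.012],[[0.0022,0.0020,0.0353],0],[[0.0022,0.0020,0.0353],0],[[0.0022,0.0020,0.0353],0],[[0.0022,0.0020,0.0353],0]]'
python3 -m inch '[[[0.0022,0.0020,0.0353],0],[[0.0022,0.0020,0.0353],0],[[0,0,0],0]]'
python3 -m inch '[[[0,0,0],0],[[0,0,0],0],[[0,0,0],0],[[0,0,0],0],[[0,0,0],0]]' 0.0
python3 - <<'E'
from h import *
p=snap("wrist","w2");rel([0.611,0.1077,0.054],1.75)
s=sense();print(s["width"]*85.4,np.round(s["ft_force"],1))
E
```

```text
t: 4.82
ee_pos: [0.608, 0.103, 0.1234]
eef_rot: [0.0, 0.64, 0.768, 0.0]
ft_force: [1.3, 0.1, -0.1]
width: 1.004
t: 5.07
ee_pos: [0.6078, 0.1079, 0.0482]
eef_rot: [-0.003, 0.64, 0.768, -0.003]
ft_force: [-2.5, -0.6, -1.1]
width: 1.004
t: 5.48
ee_pos: [0.612, 0.1079, 0.0559]
eef_rot: [0.001, 0.64, 0.768, 0.001]
ft_force: [-0.8, 0.9, -0.1]
width: 0.301
at [0.6118 0.1079 0.0555] th 1.7517 tilt [0.002  0.0002] shift [-0.0001 -0.0008  0.0015] norm 0.0017 turn 0.0017 t 5.53
17.47803124241423 [-1.7  0.   3.9]
```

View pics/w2.png

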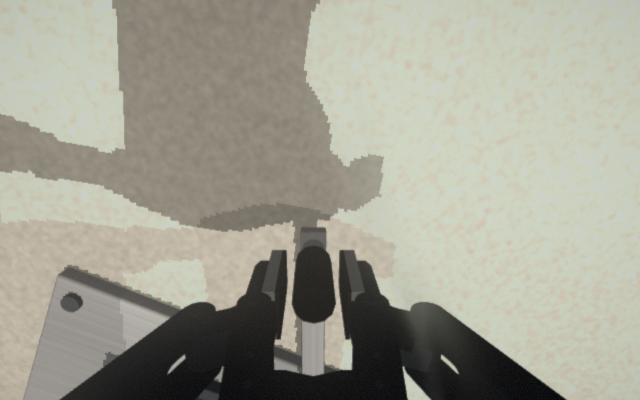

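The knob (313,285) sits between the pads, which are still closing. I'll let them settle.

```bash
python3 -m inch '[[[0,0,0],0],[[0,0,0],0],[[0,0,0],0]]' 
python3 - <<'E'
from h import *
rel([0.611,0.1077,0.054],1.75)
# arc plan: tool frame shift per step of da with turn; knob circles hinge at r=.18; tool x radial outward
H=np.array([.6430,-.0693]);r=.18
for da in(.05,.08,.1): print(da, "dx",r*(np.cos(da)-1),"dy",-r*np.sin(da),"turn",-da)
E
```

```text
t: 5.78
ee_pos: [0.612, 0.108, 0.0556]
eef_rot: [0.001, 0.64, 0.768, 0.001]
ft_force: [-0.8, 0.0, 11.1]
width: 0.194
at [0.612  0.108  0.0556] th 1.7517 tilt [0.0023 0.0002] shift [-0.0001 -0.001   0.0016] norm 0.0019 turn 0.0017 t 5.78
0.05 dx -0.0002249531289060691 dy -0.008996250468722098 turn -0.05
0.08 dx -0.0005756928655285009 dy -0.014384644914451085 turn -0.08
0.1 dx -0.0008992502499553523 dy -0.017970014996429067 turn -0.1
```

```bash
python3 -m inch '[[[-0.0002,-0.009,0],-0.05],[[-0.0006,-0.0144,0],-0.08],[[-0.0006,-0.0144,0],-0.08],[[-0.0006,-0.0144,0],-0.08],[[-0.0002,-0.009,0],-0.05]]'
python3 - <<'E'
from h import *
p,th,M,s=pose();H=np.array([.6430,-.0693]);print(np.hypot(*(p[:2]-H)),np.arctan2(p[1]+.0693,p[0]-.643),th,np.round(s["ft_force"],1),np.round(s["ft_torque"],2),s["width"])
E
```

```text
t: 6.2
ee_pos: [0.5539, 0.0866, 0.0556]
eef_rot: [0.001, 0.499, 0.867, 0.001]
ft_force: [1.4, 0.0, 10.8]
width: 0.196
0.17954749889021138 2.090198484642036 2.096525570029775 [ 1.4  0.  10.8] [-0.09 -0.08  0.03] 0.19554608595263737
```

```bash
python3 -m inch '[[[-0.0006,-0.0144,0],-0.08],[[-0.0006,-0.0144,0],-0.08],[[-0.0006,-0.0144,0],-0.08],[[-0.0006,-0.0144,0],-0.08],[[-0.0006,-0.0144,0],-0.08]]'
python3 -m inch '[[[-0.0006,-0.0144,0],-0.08],[[-0.0006,-0.0144,0],-0.08],[[-0.0002,-0.009,0],-0.05],[[-0.0001,-0.0054,0],-0.03]]'
python3 - <<'E'
from h import *
p,th,M,s=pose();H=np.array([.6430,-.0693]);print(np.hypot(*(p[:2]-H)),np.arctan2(p[1]+.0693,p[0]-.643),th,np.round(s["ft_force"],1),np.round(s["ft_torque"],2),s["width"])
p=snap("wrist","w3")
E
```

```text
t: 6.62
ee_pos: [0.5006, 0.0393, 0.0555]
eef_rot: [0.001, 0.317, 0.948, 0.0]
ft_force: [1.8, -1.3, 15.3]
width: 0.196
t: 6.95
ee_pos: [0.4787, 0.0015, 0.0554]
eef_rot: [0.001, 0.202, 0.979, 0.0]
ft_force: [-2.4, 1.8, 19.1]
width: 0.191
0.17888883465532923 2.7345910005981793 2.7343512608430407 [-2.4  1.8 19.1] [0.37 0.35 0.16] 0.19091464916354683
```

View pics/w3.png

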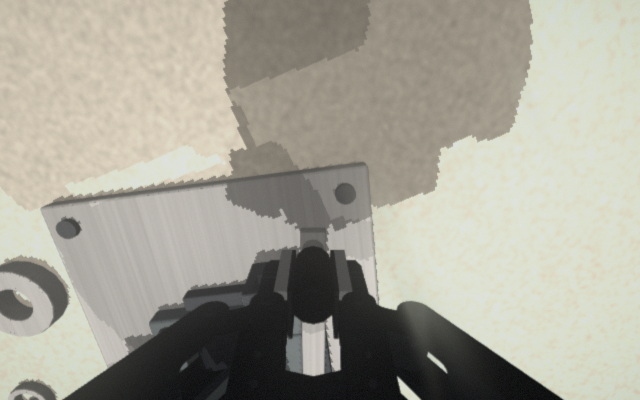

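The knob is still gripped, with about 0.13 rad left. I'll relieve the downward load slightly and finish slowly.

```bash
python3 -m inch '[[[0,-0.0054,-0.001],-0.03],[[0,-0.0054,0],-0.03],[[0,-0.0054,0],-0.03],[[0,0,0],0]]'
python3 - <<'E'
from h import *
p,th,M,s=pose();H=np.array([.6430,-.0693]);print(np.hypot(*(p[:2]-H)),np.arctan2(p[1]+.0693,p[0]-.643),th,np.round(M.T@s["ft_force"],1),np.round(s["ft_torque"],2),s["width"])
E
```

```text
t: 7.33
ee_pos: [0.4731, -0.0135, 0.0557]
eef_rot: [0.001, 0.159, 0.987, -0.0]
ft_force: [1.9, -1.3, 0.1]
width: 0.19
0.17878972320141445 2.824045783045554 2.8228807834737855 [-2.2 -0.7 -0.1] [-0.08 -0.45  0.16] 0.19023327544463128
```

```bash
python3 -m inch '[[[0,-0.002,0],-0.011],[[0,-0.002,0],-0.011],[[0,-0.002,0],-0.011],[[0,0,0],0]]'
python3 - <<'E'
from h import *
p,th,M,s=pose();H=np.array([.6430,-.0693]);print(np.hypot(*(p[:2]-H)),np.arctan2(p[1]+.0693,p[0]-.643),th,np.round(M.T@s["ft_force"],1),np.round(s["ft_torque"],2),s["width"])
E
python3 -m inch '[[[0,-0.001,0],-0.005],[[0,-0.001,0],-0.005],[[0,0,0],0]]'
python3 - <<'E'
from h import *
p,th,M,s=pose();H=np.array([.6430,-.0693]);print(np.hypot(*(p[:2]-H)),np.arctan2(p[1]+.0693,p[0]-.643),th,np.round(M.T@s["ft_force"],1),np.round(s["ft_torque"],2),s["width"])
E
```

```text
t: 7.67
ee_pos: [0.4714, -0.0187, 0.0556]
eef_rot: [0.001, 0.142, 0.99, -0.0]
ft_force: [4.9, -0.7, 6.6]
width: 0.193
0.17888117413494287 2.8549218916007173 2.855667692557145 [-4.9  0.7 -6.6] [-0.19 -0.61  0.13] 0.19277685920852766
t: 7.92
ee_pos: [0.471, -0.0202, 0.0556]
eef_rot: [0.001, 0.138, 0.99, 0.0]
ft_force: [5.2, 3.5, 6.4]
width: 0.192
0.17884003635342666 2.8632414598071447 2.8648669186246254 [-4.   4.8 -6.4] [ 0.61 -0.84 -0.  ] 0.192216613589308
```

```bash
python3 -m inch '[[[0.0005,-0.001,0],0],[[0,-0.001,0],0],[[0,0,0],0]]'
python3 - <<'E'
from h import *
p,th,M,s=pose();H=np.array([.6430,-.0693]);print(np.hypot(*(p[:2]-H)),np.arctan2(p[1]+.0693,p[0]-.643),th,np.round(M.T@s["ft_force"],1),np.round(s["ft_torque"],2),s["width"])
E
```

```text
t: 8.17
ee_pos: [0.4709, -0.0206, 0.0557]
eef_rot: [0.002, 0.138, 0.99, 0.001]
ft_force: [13.6, 27.1, 2.8]
width: 0.194
0.17881746508125237 2.8658346903125875 2.8639024293425606 [-5.6 29.8 -2.7] [ 4.12 -2.05  0.02] 0.194036758072222
```

The bar hit its stop at the expected angle (force rose to 30 N). I'll back the push off to neutral, release and look.

```bash
python3 -m inch '[[[0,0.0016,0],0],[[0,0,0],0]]'
python3 -m inch '[[[0,0,0],0],[[0,0,0],0],[[0,0,0],0]]' 0.05
python3 -m inch '[[[0,0,-0.02],0],[[0,0,-0.04],0],[[0,0,-0.04],0],[[0,0,-0.04],0],[[0,0,-0.04],0]]' 0.0854
python3 -m inch '[[[0,0,-0.03],0],[[0,0,0],0]]'
python3 - <<'E'
from h import *
p=snap("wrist","w4")
for q in("latch","spindle","pointer_tip"):
    d=models.outline_of(q,p)[0];P=pts(p,d["mask"]);print(q,d["score"],d["box"],np.median(P,0))
    if q=="latch":
        k=P[P[:,2]>.08];print("knob",k.mean(0),cv2.minEnclosingCircle((k[:,:2]*1000).astype(np.float32)))
        b=P[(P[:,2]>.034)&(P[:,2]<.042)];l=cv2.fitLine((b[:,:2]).astype(np.float32),cv2.DIST_HUBER,0,.001,.001).ravel();print("bar",np.arctan2(l[1],l[0]))
    if q=="spindle":
        k=P[P[:,2]>.116];print("sp",k.mean(0),cv2.minEnclosingCircle((k[:,:2]*1000).astype(np.float32)))
rel([.55,-.085,.3],1.297)
E
```

```text
t: 8.33
ee_pos: [0.471, -0.0202, 0.0556]
eef_rot: [0.001, 0.138, 0.99, 0.0]
ft_force: [9.2, 7.3, 4.4]
width: 0.191
t: 8.58
ee_pos: [0.4688, -0.0205, 0.0551]
eef_rot: [-0.001, 0.138, 0.99, -0.0]
ft_force: [0.0, -0.8, 0.6]
width: 0.579
t: 9.0
ee_pos: [0.4684, -0.0205, 0.237]
eef_rot: [-0.001, 0.138, 0.99, -0.0]
ft_force: [0.8, 0.4, -0.2]
width: 1.003
t: 9.17
ee_pos: [0.4714, -0.0209, 0.2707]
eef_rot: [0.004, 0.138, 0.99, -0.0]
ft_force: [0.0, -0.6, 0.3]
width: 1.002
latch 0.89 [313.0, 229.8, 15.2, 147.4] [ 0.55570602 -0.0450929   0.03824635]
knob [ 0.46919956 -0.0205069   0.08740224] ((469.6860046386719, -20.941370010375977), 8.994200706481934)
bar -0.27562156
spindle 0.85 [278.4, 259.1, 22.5, 39.1] [ 0.54535877 -0.08161537  0.10096955]
sp [ 0.54963004 -0.08386491  0.1195286 ] ((550.7171020507812, -83.80268859863281), 8.944375038146973)
pointer_tip 0.7 [213.8, 255.9, 40.5, 16.1] [ 0.5277433  -0.14971449  0.09773198]
at [ 0.4686 -0.0205  0.2642] th 2.8647 tilt [-0.002   0.0003] shift [-0.0959 -0.0398 -0.036 ] norm 0.1098 turn 1.5677 t 9.37
```

View pics/w4.png

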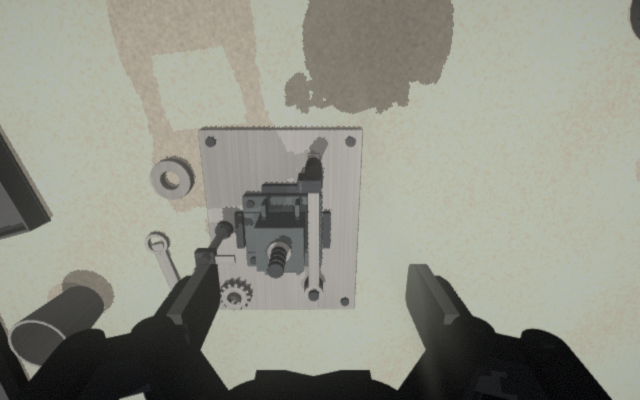

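The bar is shut: the knob is at (313,165) with its end in the catch at (311,183), and the measured angle is −0.276 against −0.274 for the plate. Now I'll measure the pointer height relative to the housing top, as I move over the spindle.

```bash
cat >> h.py <<'E'
C=np.array([.5506,-.0844]);YAW=-.2745
def fix(P):
    c,s=np.cos(YAW),np.sin(YAW);d=P[:,:2]-C
    return np.c_[d[:,0]*c+d[:,1]*s,-d[:,0]*s+d[:,1]*c,P[:,2]]
def heights(p):
    F=fix(pts(p,np.ones((400,640),bool)))*1000
    def sel(x0,x1,y0,y1,z0,z1):
        m=(F[:,0]>x0)&(F[:,0]<x1)&(F[:,1]>y0)&(F[:,1]<y1)&(F[:,2]>z0)&(F[:,2]<z1);return F[m]
    h=sel(-27,27,-27,27,68,80);h=h[np.hypot(h[:,0],h[:,1])>17]
    b=sel(-4,4,-64,-46,85,120)
    a=sel(-12,12,-66,-40,85,125)
    for n,q in(("housing",h),("blade",b)):
        if len(q): print(n,len(q),"z pct 5/25/50/75/95",np.percentile(q[:,2],[5,25,50,75,95]).round(1))
    if len(a): print("blade y max",np.percentile(a[:,1],[90,98,100]).round(1),"x",a[:,0].min().round(1),a[:,0].max().round(1))
    pl=sel(-128,-60,-98,0,5,20); 
    if len(pl): print("plate",np.median(pl[:,2]).round(2))
E
python3 - <<'E'
from h import *
for n in("wrist","side","top"): print(n);heights(snap(n))
E
```

```text
wrist
housing 1242 z pct 5/25/50/75/95 [72.8 73.5 73.9 74.4 75. ]
blade 113 z pct 5/25/50/75/95 [96.3 96.9 97.5 97.9 98.6]
blade y max [-47.7 -46.6 -46.4] x -5.5 5.1
plate 12.0
side
housing 207 z pct 5/25/50/75/95 [70.5 72.4 73.3 74.2 75.2]
blade 4 z pct 5/25/50/75/95 [97.1 97.2 97.2 97.5 97.9]
blade y max [-46.4 -46.1 -46. ] x -5.2 5.5
plate 11.17
top
plate 12.76
```

```bash
python3 -m inch '[[[-0.0322,-0.0129,0],0],[[-0.0322,-0.0129,0],0],[[-0.0321,-0.0128,0],0],[[0,0,0.02],0.1205],[[0,0,0.02],0.1205]]'
python3 -m inch '[[[0,0,0],0.1205],[[0,0,0],0.1205],[[0,0,0],0.1205],[[0,0,0],0.1205],[[0,0,0],0.1205]]'
python3 -m inch '[[[0,0,0],0.1205],[[0,0,0],0.1205],[[0,0,0],0.1205],[[0,0,0],0.1205],[[0,0,0],0.1205]]'
python3 -m inch '[[[0,0,0],0.1205],[[0,0,0],0],[[0,0,0],0]]'
python3 - <<'E'
from h import *
p=snap("wrist","w5");heights(p)
P=pts(p,models.outline_of("spindle",p)[0]["mask"]);k=P[P[:,2]>.117];print("sp",k.mean(0),cv2.minEnclosingCircle((k[:,:2]*1000).astype(np.float32)))
rel([.5508,-.084,.22],1.2965)
E
```

```text
t: 9.93
ee_pos: [0.5532, -0.0854, 0.224]
eef_rot: [0.0, 0.259, 0.966, -0.0]
ft_force: [-0.9, 0.7, -0.7]
width: 0.996
t: 10.35
ee_pos: [0.5513, -0.084, 0.2241]
eef_rot: [-0.001, 0.534, 0.846, -0.0]
ft_force: [-0.2, 1.4, 1.3]
width: 1.001
t: 10.77
ee_pos: [0.5513, -0.084, 0.2241]
eef_rot: [-0.001, 0.761, 0.649, -0.001]
ft_force: [-0.8, -0.4, 0.3]
width: 0.999
t: 11.02
ee_pos: [0.5514, -0.084, 0.2245]
eef_rot: [-0.001, 0.795, 0.606, -0.0]
ft_force: [0.3, -0.0, 0.2]
width: 1.0
housing 2082 z pct 5/25/50/75/95 [72.8 73.5 74.  74.5 75.1]
blade 148 z pct 5/25/50/75/95 [96.4 97.1 97.5 97.9 98.4]
blade y max [-47.2 -46.3 -46.1] x -5.0 4.3
plate 12.04
sp [ 0.55112922 -0.08363561  0.11976033] ((550.9502563476562, -84.17962646484375), 8.862858772277832)
at [ 0.5516 -0.084   0.2248] th 1.3025 tilt [-0.0008  0.0002] shift [-0.0002 -0.0007  0.0048] norm 0.0048 turn 0.006 t 11.12
```

View pics/w5.png

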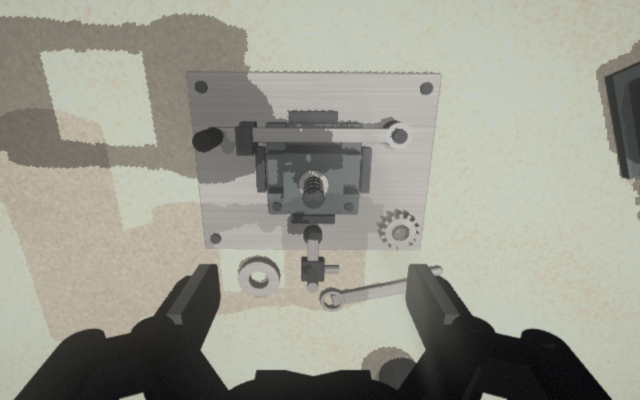

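```bash
python3 - <<'E'
from h import *
p=snap("wrist")
for v in range(200,300,5):
    print(v,[ (fix(back(p,[u],[v],[p["z_map"][v,u]]))*1000).round(0)[0].tolist() for u in (306,313,320,332)])
cv2.imwrite("pics/w5c.png",cv2.resize(p["frame"][150:310,230:400,::-1],None,fx=4,fy=3.5,interpolation=cv2.INTER_CUBIC))
E
```

```text
200 [[-5.0, -1.0, 121.0], [0.0, -1.0, 119.0], [6.0, -1.0, 119.0], [18.0, -16.0, 74.0]]
205 [[-5.0, -6.0, 119.0], [0.0, -5.0, 120.0], [6.0, -6.0, 119.0], [19.0, -22.0, 73.0]]
210 [[-6.0, -27.0, 74.0], [1.0, -26.0, 74.0], [7.0, -27.0, 74.0], [19.0, -26.0, 74.0]]
215 [[-7.0, -53.0, 20.0], [1.0, -52.0, 21.0], [9.0, -53.0, 20.0], [22.0, -53.0, 20.0]]
220 [[-7.0, -58.0, 22.0], [1.0, -58.0, 22.0], [9.0, -59.0, 20.0], [22.0, -58.0, 21.0]]
225 [[-7.0, -68.0, 12.0], [1.0, -68.0, 13.0], [9.0, -69.0, 11.0], [23.0, -68.0, 12.0]]
230 [[-7.0, -70.0, 23.0], [1.0, -70.0, 22.0], [9.0, -72.0, 17.0], [23.0, -75.0, 11.0]]
235 [[-7.0, -77.0, 22.0], [1.0, -74.0, 27.0], [9.0, -76.0, 22.0], [23.0, -81.0, 12.0]]
240 [[-7.0, -82.0, 24.0], [1.0, -47.0, 97.0], [9.0, -82.0, 23.0], [24.0, -87.0, 13.0]]
245 [[-7.0, -95.0, 12.0], [1.0, -52.0, 98.0], [9.0, -95.0, 11.0], [24.0, -94.0, 12.0]]
250 [[-8.0, -107.0, -0.0], [1.0, -57.0, 98.0], [10.0, -108.0, -1.0], [25.0, -107.0, 0.0]]
255 [[-8.0, -113.0, 2.0], [1.0, -63.0, 97.0], [10.0, -114.0, 0.0], [25.0, -114.0, -0.0]]
260 [[-6.0, -68.0, 97.0], [1.0, -67.0, 98.0], [7.0, -68.0, 97.0], [25.0, -121.0, -0.0]]
265 [[-6.0, -71.0, 100.0], [1.0, -71.0, 100.0], [7.0, -71.0, 99.0], [19.0, -75.0, 94.0]]
270 [[-6.0, -77.0, 99.0], [1.0, -73.0, 105.0], [7.0, -76.0, 101.0], [19.0, -77.0, 99.0]]
275 [[-6.0, -82.0, 100.0], [1.0, -74.0, 113.0], [7.0, -82.0, 99.0], [26.0, -143.0, -0.0]]
280 [[-6.0, -87.0, 100.0], [1.0, -74.0, 120.0], [8.0, -87.0, 99.0], [26.0, -150.0, 1.0]]
285 [[-8.0, -157.0, 1.0], [1.0, -76.0, 125.0], [10.0, -157.0, 0.0], [26.0, -158.0, -0.0]]
290 [[-8.0, -166.0, -1.0], [1.0, -81.0, 125.0], [11.0, -166.0, -1.0], [26.0, -161.0, 7.0]]
295 [[-8.0, -173.0, 0.0], [1.0, -173.0, 1.0], [11.0, -172.0, 1.0], [26.0, -169.0, 6.0]]
```

View pics/w5c.png

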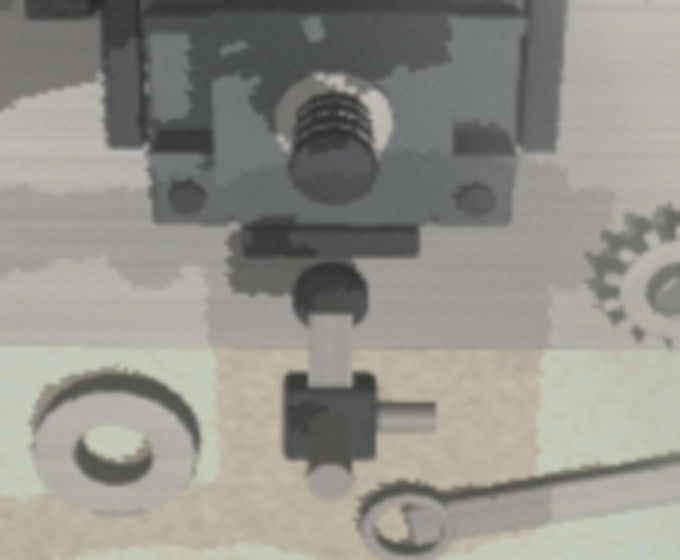

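The dark round at (313,234) is only the post's base boss. The blade top is at 97.6 mm and the clamp top at 99.6 mm, which agree, so the lift is about 23.6 mm. Now descending over the handle.

```bash
python3 -m inch '[[[-0.0002,-0.0006,0.03],0.006],[[0,0,0.03],0],[[0,0,0.025],0],[[0,0,0.018],0],[[0,0,0.012],0]]'
python3 -m inch '[[[0,0,0.012],0],[[0,0,0.008],0],[[0,0,0.004],0],[[0,0,0],0]]'
python3 - <<'E'
from h import *
rel([.5510,-.084,.084],1.2965);s=sense();print(np.round(s["ft_force"],1))
snap("wrist","w6")
E
```

```text
t: 11.58
ee_pos: [0.5502, -0.0839, 0.1081]
eef_rot: [-0.001, 0.798, 0.603, -0.001]
ft_force: [-0.1, -0.6, 1.1]
width: 0.995
t: 11.92
ee_pos: [0.5508, -0.084, 0.0856]
eef_rot: [-0.0, 0.798, 0.603, -0.0]
ft_force: [-0.7, -0.5, 0.4]
width: 0.998
at [ 0.5508 -0.084   0.0856] th 1.2933 tilt [-0.001   0.0002] shift [0.0001 0.0002 0.0016] norm 0.0016 turn -0.0032 t 11.92
[-0.7 -0.5  0.4]
```

View pics/w6.png

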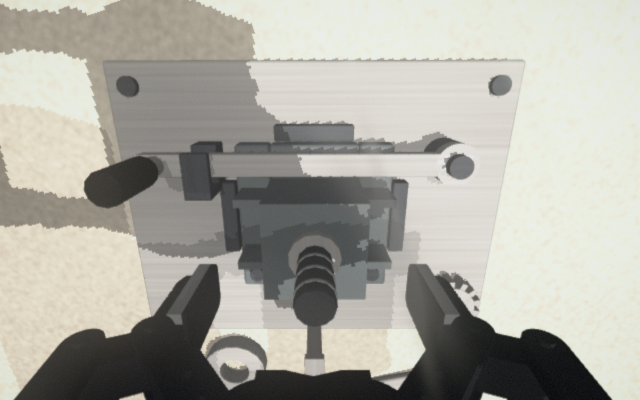

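The handle (315,300) is centred between the pads and clear of the pointer, and the bar lies in the catch at (200,170). Closing.

```bash
python3 -m inch '[[[0,0,0],0],[[0,0,0],0],[[0,0,0],0],[[0,0,0],0],[[0,0,0],0]]' 0
python3 -m inch '[[[0,0,0],0],[[0,0,0],0],[[0,0,0],0],[[0,0,0],0]]'
python3 - <<'E'
from h import *
p,th,M,s=pose();print(p,th,M[:2,2],"tool F",np.round(M.T@s["ft_force"],1),"T",np.round(M.T@s["ft_torque"],2),s["width"]*85.4)
E
```

```text
t: 12.38
ee_pos: [0.5512, -0.0842, 0.0864]
eef_rot: [0.0, 0.798, 0.602, 0.0]
ft_force: [0.8, 1.2, 0.3]
width: 0.3
t: 12.72
ee_pos: [0.5512, -0.0842, 0.0865]
eef_rot: [0.0, 0.798, 0.602, 0.0]
ft_force: [-1.0, 0.8, 5.9]
width: 0.192
[ 0.55123512 -0.08418451  0.0864875 ] 1.2923528943961906 [ 0.00041928 -0.00013352] tool F [ 0.5 -1.2 -5.9] T [ 0.28 -0.05 -0.05] 16.390328799577606
```

```bash
python3 -m inch '[[[0,0,-0.001],0],[[0,0,-0.002],0],[[0,0,-0.002],0],[[0,0,0],0]]'
python3 - <<'E'
from h import *
p,th,M,s=pose();print(p,th,M[:2,2],"tool F",np.round(M.T@s["ft_force"],1),"T",np.round(M.T@s["ft_torque"],2),s["width"]*85.4)
E
```

```text
t: 13.05
ee_pos: [0.5512, -0.0842, 0.0915]
eef_rot: [0.0, 0.798, 0.602, 0.0]
ft_force: [0.4, 1.1, -1.5]
width: 0.197
[ 0.55120411 -0.08415657  0.09153472] 1.2922835091127929 [ 2.62566565e-04 -6.24502548e-05] tool F [1.2 0.1 1.5] T [-0.02  0.02  0.02] 16.801858293090127
```

Forces are just the spindle's weight (1.5–1.9 N), so there is no levering. I'll continue the lift.

```bash
python3 -m inch '[[[0,0,-0.003],0],[[0,0,-0.003],0],[[0,0,-0.003],0],[[0,0,-0.003],0],[[0,0,-0.002],0]]'
python3 -m inch '[[[0,0,-0.002],0],[[0,0,-0.001],0],[[0,0,0],0],[[0,0,0],0]]'
python3 - <<'E'
from h import *
p,th,M,s=pose();print(p,th,M[:2,2],"tool F",np.round(M.T@s["ft_force"],1),"T",np.round(M.T@s["ft_torque"],2),s["width"]*85.4)
p=snap("wrist","w7");heights(p);p=snap("side","s7");heights(p)
cv2.imwrite("pics/s7c.png",cv2.resize(p["frame"][180:280,260:390,::-1],None,fx=6,fy=6,interpolation=cv2.INTER_CUBIC))
E
```

```text
t: 13.47
ee_pos: [0.5511, -0.0841, 0.1056]
eef_rot: [0.0, 0.798, 0.602, 0.0]
ft_force: [0.4, 0.4, -0.8]
width: 0.194
t: 13.8
ee_pos: [0.5511, -0.0841, 0.1082]
eef_rot: [-0.0, 0.798, 0.602, -0.0]
ft_force: [1.0, -0.6, -1.3]
width: 0.189
[ 0.55106505 -0.08413434  0.1081726 ] 1.2923111971344317 [-3.96456163e-05  1.59466380e-06] tool F [-0.3  1.1  1.3] T [-0.    0.03  0.  ] 16.128894216865078
housing 3578 z pct 5/25/50/75/95 [73.  73.6 74.  74.4 74.9]
blade 390 z pct 5/25/50/75/95 [95.5 97.  97.4 97.8 98.3]
blade y max [-46.7 -46.1 -45.5] x -5.0 5.0
plate 12.02
housing 192 z pct 5/25/50/75/95 [70.4 72.1 73.  74.  75.2]
blade 4 z pct 5/25/50/75/95 [95.3 96.1 96.8 97.4 97.7]
blade y max [-47.  -46.4 -46.2] x -4.6 5.4
plate 11.23
```

View pics/w7.png

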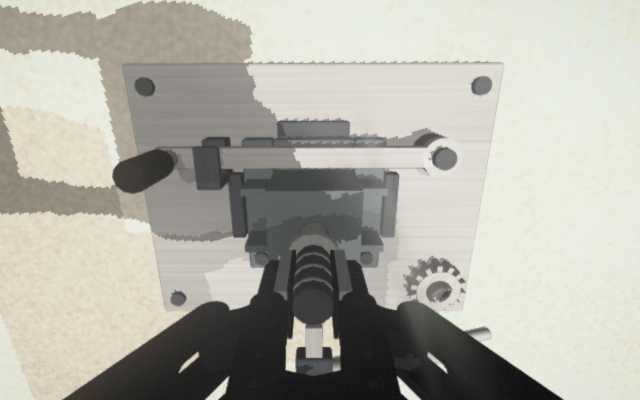

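View pics/s7c.png

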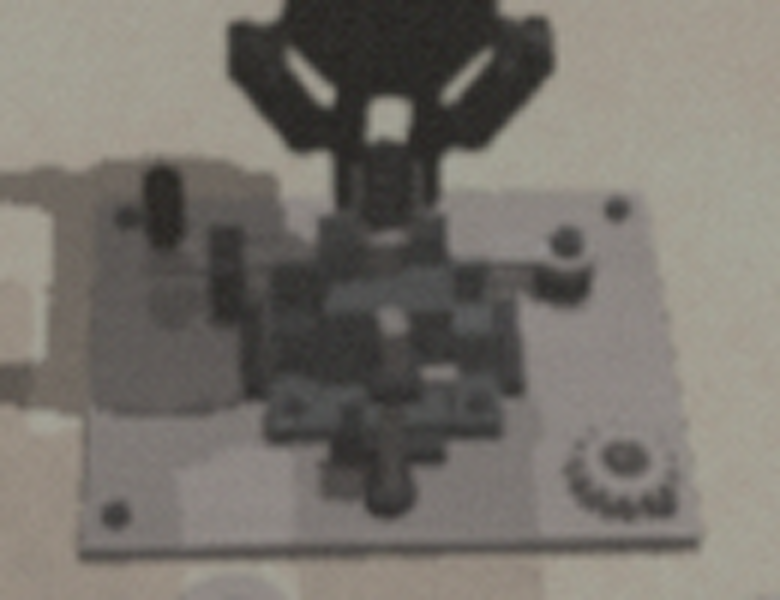

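The spindle is held upright, with bar, housing and pointer undisturbed. The tool has risen 21.7 mm, so I'll check the spindle's real height from its top face and collar.

```bash
cat >> h.py <<'E'
def sptop(p):
    F=fix(pts(p,np.ones((400,640),bool)))*1000
    r=np.hypot(F[:,0]-.4,F[:,1]-.3)
    t=F[(r<7)&(F[:,2]>110)&(F[:,2]<160)];h,e=np.histogram(t[:,2],np.arange(110,160,1.))
    m=e[np.argmax(h)]+.5;t=t[abs(t[:,2]-m)<2.5]
    print("handle top",len(t),"median",np.median(t[:,2]).round(2),"mean",t.mean(0).round(2),"-> collar",np.median(t[:,2]).round(2)-46)
    b=F[(abs(F[:,0])<4)&(F[:,1]>-64)&(F[:,1]<-48)&(F[:,2]>94)&(F[:,2]<101)];print("blade",len(b),np.median(b[:,2]).round(2))
    c=F[(abs(F[:,0])<10)&(F[:,1]>-88)&(F[:,1]<-67)&(F[:,2]>98.5)&(F[:,2]<102)]
    if len(c): print("clamp",len(c),np.median(c[:,2]).round(2))
    c=F[(r>10)&(r<13.5)&(F[:,2]>90)&(F[:,2]<115)];print("collar top",len(c),np.percentile(c[:,2],[25,50,75]).round(1) if len(c) else "")
E
python3 - <<'E'
from h import *
for i in range(3): sptop(snap("wrist"))
rel([.5511,-.0841,.11],None)
E
```

```text
handle top 826 median 141.49 mean [  0.37   0.53 141.49] -> collar 95.49000000000001
blade 307 97.5
clamp 419 99.44
collar top 444 [100.7 101.4 101.8]
handle top 805 median 141.48 mean [  0.42   0.44 141.47] -> collar 95.47999999999999
blade 314 97.52
clamp 431 99.5
collar top 436 [100.7 101.3 101.9]
handle top 825 median 141.51 mean [  0.38   0.49 141.48] -> collar 95.50999999999999
blade 314 97.51
clamp 424 99.47
collar top 434 [100.7 101.4 101.8]
at [ 0.5511 -0.0841  0.1081] th 1.2923 tilt [-0.0002  0.0001] shift [ 0.      0.     -0.0019] norm 0.0019 turn 0 t 14.05
```

```bash
python3 -m inch '[[[0,0,-0.001],0],[[0,0,-0.0009],0],[[0,0,0],0],[[0,0,0],0],[[0,0,0],0]]'
python3 - <<'E'
from h import *
sptop(snap("wrist","w8"));w=snap("wrist");heights(w);sptop(w);snap("side","s8")
t=snap("top","t8")
p,th,M,s=pose();print(s["t"],p,"tilt",M[:2,2],"tool F",np.round(M.T@s["ft_force"],1),"T",np.round(M.T@s["ft_torque"],2),s["width"]*85.4)
P=pts(w,models.outline_of("latch",w)[0]["mask"])
b=P[(P[:,2]>.034)&(P[:,2]<.042)];l=cv2.fitLine((b[:,:2]).astype(np.float32),cv2.DIST_HUBER,0,.001,.001).ravel();print("bar",np.arctan2(l[1],l[0]))
E
```

```text
t: 14.47
ee_pos: [0.5511, -0.0841, 0.1101]
eef_rot: [-0.0, 0.798, 0.602, -0.0]
ft_force: [0.1, 0.0, -0.1]
width: 0.196
handle top 826 median 143.47 mean [  0.34   0.44 143.47] -> collar 97.47
blade 316 97.49
clamp 474 99.46
collar top 429 [102.7 103.3 103.8]
housing 3556 z pct 5/25/50/75/95 [73.  73.6 74.  74.4 75. ]
blade 363 z pct 5/25/50/75/95 [96.6 97.1 97.5 97.9 98.3]
blade y max [-47.3 -46.3 -46. ] x -5.1 5.0
plate 12.04
handle top 828 median 143.47 mean [  0.41   0.45 143.46] -> collar 97.47
blade 310 97.5
clamp 471 99.51
collar top 423 [102.7 103.3 103.9]
14.6667 [ 0.5510809  -0.08411339  0.11005638] tilt [-6.27760994e-05  2.88587995e-05] tool F [0.1 0.8 1. ] T [ 0.01  0.06 -0.02] 16.561524717413345
bar -0.27576447
```

View pics/t8.png

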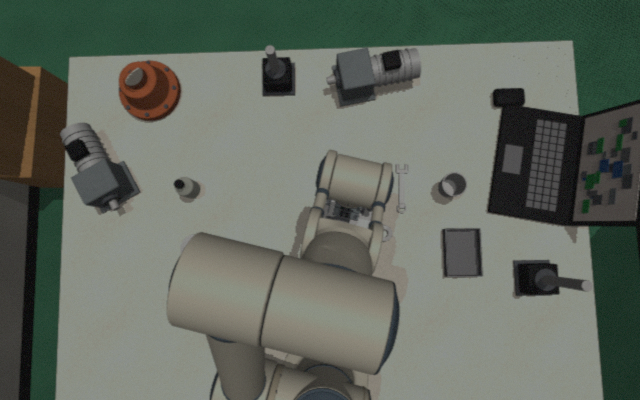

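The top view shows the arm over the fixture and the visible bystanders where they were: bottle (186,187), wrench (402,187), cup (453,186), tray (462,252). Collar underside reads 97.5 mm and pointer edge 97.5 mm. Handing in.

```bash
python3 - <<'E'
from h import *
robot.job_done();print(sense()["t"])
E
```

```text
the job is handed in; nothing more can be done
the job is handed in; nothing more can be done
```

The bar is shut in its catch, and the spindle is drawn up to the pointer and still held there, upright. I handed the job in at about 14.7 s, and no verdict was reported.

- **Bar:** I gripped its knob and swung it round until it met its stop, where the force rose to about 30 N. After I let go, its angle measured -0.276 rad against -0.274 rad for the plate. It read the same after the lift.
- **Spindle:** I drew it up 23.6 mm by the handle. Sideways force stayed around 1 N and tilt below 0.001 rad during the lift.
- **Height:** the collar's underside is at 97.5 mm and the pointer's upper edge at 97.5 mm, both from the wrist camera. The arm's own travel puts the collar at 97.6 mm. The collar's underside was not seen directly; I worked it out from the top of the handle. The collar's top face, at 103.3 mm, agrees.
- **Housing and bench:** the housing's top stayed at 74.0 mm. The bottle, wrench, cup and tray show no movement in the top view, and the pinion and wrench also appear in the wrist view during the lift. The arm hid the bearing and flange in the last top view, so I did not recheck those two.
- **Disagreement:** the side camera read about 1 mm lower throughout and had only four points on the pointer. I relied on the wrist camera instead, whose plate and housing readings matched the given sizes.

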